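Spacer and second grille on the stacking board

ROBOT

A 6-joint arm with a two-finger parallel gripper is mounted at the origin on the work surface. World frame = base frame: x ahead of the robot, y to its left, z up, the work surface at z = 0. Lengths are in mm, angles in rad, forces in N, time in s.
With the tool pointing down it reaches from about 400 to 925 mm from the base axis. Payload 12.5 kg.
Tool frame: the origin (TCP) lies at the centre of the arm's flange, where the gripper is bolted on; the fingertips stand 190 mm ahead of it and the grasp point (between the pads) lies 171 mm ahead of it; z points along the fingers, y is the direction in which the jaws open and shut (so a half turn about z gives the same grasp; the last joint's range is limited). The gripper opens to 95 mm and grips with 3 to 60 N. Pads are 20 mm wide; open, the fingers measure 119 mm over their backs; the gripper's body (75 mm by 180 mm) begins 59 mm behind the grasp point.
Start: joints at [-1.233, 0.491, 1.559, -0, 1.092, -0.106], TCP at [268.377, -564.445, 404.761] pointing down, gripper open.
Joint ranges: [-3.1, 3.1], [-0.84, 2.19], [0.05, 2.79], [-1.13, 4.28], [0.06, 2.93], [-2.69, 2.69]. Speed limits (rad/s): [2.22, 2.22, 2.79, 3.14, 3.14, 3.14].

INTERFACE

Orientations are given as [roll, pitch, yaw] about the fixed x, y, z axes, in that order (R = Rz(yaw) Ry(pitch) Rx(roll)).
In Python, from cell import env, optics gives the robot as it stands.
- The arm moves only by the tool apply_moves, never from a script. Its argument "commands" is a list of rows, each a list of 7 numbers: the turn, a rotation vector about the tool's x, y, z in degrees, then the shift along the tool's x, y, z in m, then the finger opening in m, from 0 to 0.0951. A call has 1 to 5 rows; each row shifts and turns the commanded pose from where the row before left it, along the tool's axes as they then stand; what a row does not reach is not made up. A row lasts 1/12 s, in which the tool goes at most 41.7 mm and 7.16 degrees, less where a joint would pass 70% of its speed; a pose out of reach is approached as far as the arm can. A call with a gripper value outside its range is refused whole. The fingers move at their own pace and stop on an object; the grip force is fixed at half the most. Time passes only in rows, so rows that do not move let the fingers close. It gives the time, the measured TCP pose, the force and the opening at its end, in the units of the state.
- env.state(): the state, without advancing time (a new reading comes with each control period).
- optics.read_camera(name): name is "scene" or "top" or "wrist"; returns a dict with "color" (400x640x3 uint8, red, green, blue), "fx", "fy", "cx", "cy" (pixels), "eye" and "rotation" of the camera in the world; the wrist camera has in their place "T_tool_cam" (4x4, takes a point from camera to tool coordinates, whose origin is the TCP and whose axes are the flange's). Camera axes: x right, y up, looking along -z (the intrinsics and any distortion apply to the point x, -y, -z); pixel columns grow to the right and rows downward; lengths in mm; the calibration is good to about 2 mm. A picture is of the moment at which its call begins: read the wrist's pose just before it. There is no depth.
- env.job_done(): hands the job in, once; it reports no verdict.
The state is a dict: "t": time; "joints": joint angles; "qvel": joint speeds; "tau": joint torques, N m; "eef_pos": TCP position; "tcp_rot": TCP orientation; "ft_force": force on the tool from outside, world axes, zero at the start; "moment": the same for the moment, N m; "opening": opening from 0.0 (shut) to 1.0 (fully open).
Only numpy, scipy, OpenCV 4.12 (cv2) and the standard library are available. Lean on these libraries where they do the work, as an engineer would, in place of code of your own. Each camera call takes 0.05 s, during which the arm holds its last target. There are 200 camera calls.

TASK

Stack the loose chromed treble grille over the one already on the stacking board, with an air gap between them. Take the loose pale wooden spacer stick that matches the one already laid (not the thin dark strip), lay it square across the lower grille at the bare pair of cream marks, then lay the loose grille flat on both spacers, directly above and in line with the lower grille, without shifting the spacer already there, and let go.

Things in the scene. Friction and masses are not known exactly. Their poses are not given: they have to be found in the camera images.
- rack: Fixed wooden board 280 x 120 x 15 mm with a chromed grille (240 x 50 x 12 mm) fixed along the middle of its top; this lower grille's top is 27 mm above the counter. Origin: centre of the underside, z = 0. x along board and grille, y across, z up. Pairs of cream marks beside the grille show the spacer places, across it at x = -85 mm (spacer already there) and x = +85 mm (bare).
- spacer_center (a point): Centre of the loose pale wooden spacer stick to be placed, 100 x 20 mm and 18 mm high, lying on the counter. x runs along its length, z up. A thin dark strip (100 x 20 x 9 mm, not for this job) lies nearby and may be on either side of it.
- laid_center (a point): Centre of the identical pale spacer stick (100 x 20 x 18 mm) already lying loose across the lower grille at the board's x = -85 mm end, its top 45 mm above the counter. x runs along its length, z up.
- grille_center (a point): Centre of the loose chromed treble grille, an open-work steel frame 240 x 50 mm and 12 mm high, about 0.2 kg, lying flat on the counter. x runs along its 240 mm length, y across its width (grip it across the 50 mm width at mid-length), z up. Stacked on both spacers its centre is 51 mm above the counter.
There are look-alikes about, which are no part of the job. What is shaped like the part that bears spacer_center but blue or grey is not meant.

How it is judged (in metres and radians):
On the way:
1. the spacer lies across the lower grille at the bare marks, let go (x of spacer_center in the frame of rack between 0.07 and 0.1 m and y of spacer_center in the frame of rack between -0.018 and 0.018 m and z of spacer_center in the frame of rack between 0.032 and 0.04 m and angle between the x axis of spacer_center and the y axis of rack, either way round below 0.21 rad and contact force between the fingers and spacer below 0.3 N), for 0.2 s.
At the end, for the whole second after the job is handed in: Spacer across the lower grille at the bare marks (15 mm along, 18 mm sideways, 12 degrees); first spacer still across its marks (22 mm, 14 degrees); grille level (2 degrees) on both, centre 51 mm high (4 mm), over the lower one (18 mm along, 15 mm sideways, 10 degrees); all let go and at rest (x of spacer_center in the frame of rack between 0.07 and 0.1 m and y of spacer_center in the frame of rack between -0.018 and 0.018 m and z of spacer_center in the frame of rack between 0.032 and 0.04 m and angle between the x axis of spacer_center and the y axis of rack, either way round below 0.21 rad and x of laid_center in the frame of rack between -0.107 and -0.063 m and y of laid_center in the frame of rack between -0.022 and 0.022 m and z of laid_center in the frame of rack between 0.032 and 0.04 m and angle between the x axis of laid_center and the y axis of rack, either way round below 0.25 rad and x of grille_center in the frame of rack between -0.018 and 0.018 m and y of grille_center in the frame of rack between -0.015 and 0.015 m and z of grille_center in the frame of rack between 0.047 and 0.055 m and angle between the x axis of grille_center and the x axis of rack, either way round below 0.18 rad and angle between grille_center's own z axis and vertical below 0.04 rad and linear speed of each of grille, spacer below 0.02 m/s); the robot touches nothing.
It fails at once if the spacer already laid is shifted by more than 15 mm (distance of laid_center from where it was at the start of the episode above 0.015 m).
It also fails if it takes over 58 s, if anything falls off the work surface, if the arm or the gripper's body presses on something with over 40 N, if the wrist force passes 120 N, or if a joint passes its speed limit or range.

## Working session

There is one attempt and no reset: what is moved stays moved. The work goes in short steps, Python scripts to look and compute and a tool call to move; the robot and the scene stay as the last step left them, time stands still between calls to the robot, and variables do not carry over. Pictures are saved under pics/ and viewed, about 8 in all and at most 12, crops included, and the job is handed in when it is done.

Besides the shell and the picture viewer there is one more tool, called after "Request:" in YAML: its name, and indented under it one key for each argument. apply_moves: Moves the arm, as the interface text tells. Its arguments: {"type":"object","properties":{"commands":{"type":"array","items":{"type":"array","items":{"type":"number"}}}},"required":["commands"]}

```bash
mkdir -p pics; ls; cat > h.py <<'E'
import sys; sys.path.insert(0,'.')
import numpy as np, cv2
from cell import env, optics
from scipy.spatial.transform import Rotation as R
def ray(c,u,v,st=None):
    d=np.array([(u-c['cx'])/c['fx'],-(v-c['cy'])/c['fy'],-1.0])
    if 'T_tool_cam' in c:
        T=np.array(c['T_tool_cam']); Rw=R.from_euler('xyz',st['tcp_rot']).as_matrix()
        return np.array(st['eef_pos'])+Rw@T[:3,3], Rw@T[:3,:3]@d
    return np.array(c['eye']),np.array(c['rotation'])@d
def plane(c,u,v,z,st=None):
    o,d=ray(c,u,v,st); return o+d*(z-o[2])/d[2]
def save(c,n,s=1): cv2.imwrite('pics/'+n,cv2.resize(c['color'][:,:,::-1],None,fx=s,fy=s))
E
python3 - <<'E'
from h import *
for n in ['top','scene','wrist']:
    st=env.state(); c=optics.read_camera(n); save(c,n+'0.png',1.25)
    print(n,{k:v for k,v in c.items() if k!='color'})
print(st)
E
```

```text
pics
top {'fx': 458.78462125379804, 'fy': 458.78462125379804, 'cx': 323.84765424242715, 'cy': 195.2270058183665, 'eye': array([ 530.33562683,  -94.6677812 , 1008.64786656]), 'rotation': array([ 5.59694503e-02,  6.50322475e-04, -1.59432255e+00])}
scene {'fx': 364.20861458598665, 'fy': 364.20861458598665, 'cx': 320.5847262920804, 'cy': 198.93793038912918, 'eye': array([1100.50152505,  223.24663489,  601.47632736]), 'rotation': array([ 8.21650682e-01, -9.91126034e-04,  2.07505286e+00])}
wrist {'fx': 339.34892401048495, 'fy': 339.34892401048495, 'cx': 325.37189654548865, 'cy': 200.68619861986855, 'T_tool_cam': array([[ 4.45882302e-05,  9.65442190e-01,  2.60617298e-01,
         7.29633349e+01],
       [ 9.99999892e-01,  7.74204736e-05, -4.57886786e-04,
        -9.31520697e-01],
       [-4.62240336e-04,  2.60617290e-01, -9.65442082e-01,
         2.09149888e+01],
       [ 0.00000000e+00,  0.00000000e+00,  0.00000000e+00,
         1.00000000e+00]])}
{'t': 0.1, 'joints': array([-1.23262533e+00,  4.91477260e-01,  1.55935525e+00, -1.15440287e-05,
        1.09171271e+00, -1.05618433e-01]), 'qvel': array([ 0.00156402, -0.00172888, -0.00029905,  0.00121662,  0.00034   ,
       -0.00117465]), 'tau': array([ 2.30397192e-03, -6.13625479e+01, -2.58605576e+01,  6.93773618e-02,
        4.70225536e-02, -5.11996939e-05]), 'eef_pos': array([ 268.35504231, -564.43153669,  404.245235  ]), 'tcp_rot': array([-3.14064431e+00, -9.02396980e-05,  4.43794710e-01]), 'ft_force': array([0.28184307, 0.67852829, 0.60356641]), 'moment': array([ 0.0116338 ,  0.06473134, -0.02375115]), 'opening': 1.0052487583156111}
```

```bash
sed -i "s/np.array(c\['rotation'\])@d/R.from_euler('xyz',c['rotation']).as_matrix()@d/" h.py
```

```text
(no output)
```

View pics/top0.png

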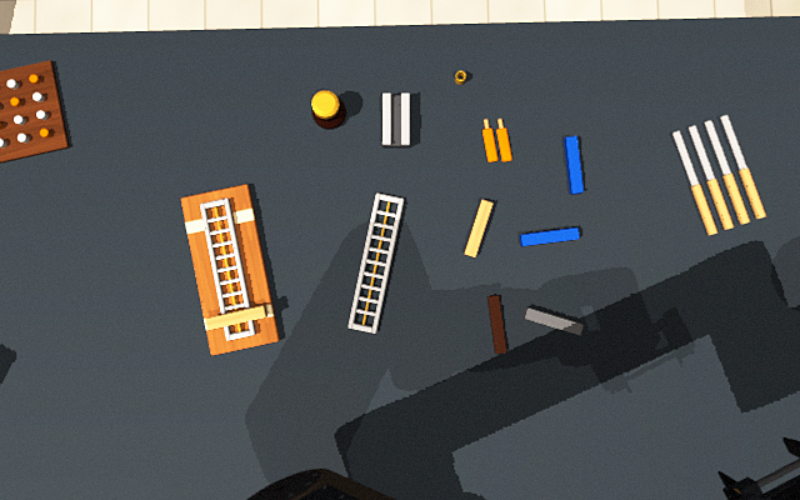

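View pics/scene0.png

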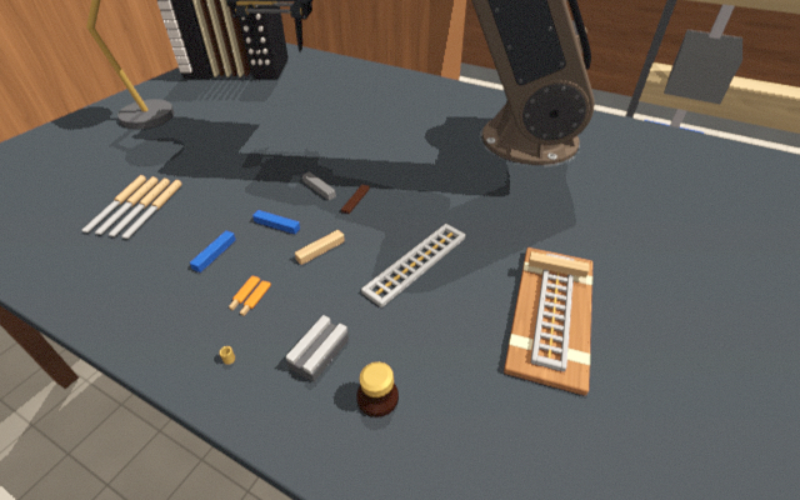

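The top view (scaled 1.25) shows the board at (230,268) with bare marks at its upper end, (193,227)/(245,215). The laid spacer is at (238,318), the loose grille at (377,263), the pale spacer at (479,228) and the dark strip at (498,323). The scene view agrees. Next I'll measure them.

```bash
cat > meas.py <<'E'
from h import *
def rect(c,mask,roi,z,name,st=None):
    x0,y0,x1,y1=roi; m=np.zeros_like(mask); m[y0:y1,x0:x1]=mask[y0:y1,x0:x1]
    m=cv2.morphologyEx(m,cv2.MORPH_CLOSE,np.ones((5,5)))
    cs,_=cv2.findContours(m,cv2.RETR_EXTERNAL,cv2.CHAIN_APPROX_NONE); k=max(cs,key=cv2.contourArea)
    P=np.array([plane(c,u,v,z,st)[:2] for u,v in k[:,0,:]],np.float32)
    (cx,cy),(w,h),a=cv2.minAreaRect(P)
    if w<h: w,h,a=h,w,a+90
    a=(a+90)%180-90
    print(name,'c',round(cx,1),round(cy,1),'size',round(w,1),round(h,1),'long-axis deg',round(a,1)); return cx,cy,a
E
python3 - <<'E'
from meas import *
c=optics.read_camera('top'); hsv=cv2.cvtColor(c['color'],cv2.COLOR_RGB2HSV)
H,S,V=cv2.split(hsv)
for n,p in dict(sp=(383,182),laid=(188,255),board=(170,215),grille=(302,170),mark=(157,181)).items():
    print(n,[hsv[p[1],p[0]].tolist()])
wood=((H>8)&(H<30)&(S>70)&(V>110)).astype(np.uint8)
wh=((S<60)&(V>120)).astype(np.uint8)
board=(((H>5)&(H<35)&(S>40)&(V>110))|(wh>0)).astype(np.uint8)
pale=((H>12)&(H<30)&(S>30)&(S<165)&(V>150)).astype(np.uint8)
rect(c,wood,(365,155,402,210),18,'spacer'); 
rect(c,wh|wood,(272,150,330,272),12,'grille')
rect(c,board,(140,140,230,290),15,'board')
rect(c,wh,(150,155,200,275),27,'lower grille (partial)')
rect(c,pale,(155,235,225,270),45,'laid')
E
```

```text
sp [[21, 133, 251]]
laid [[24, 117, 253]]
board [[98, 4, 255]]
grille [[30, 12, 255]]
mark [[30, 16, 253]]
spacer c 611.0 -222.9 size 101.3 22.1 long-axis deg -19.4
grille c 555.6 -43.4 size 240.6 50.8 long-axis deg -13.2
board c 550.9 210.6 size 280.3 121.2 long-axis deg 10.7
lower grille (partial) c 573.4 225.0 size 195.0 105.3 long-axis deg -0.5
laid c 471.4 186.6 size 114.3 40.2 long-axis deg -73.8
```

```bash
cat > plan.py <<'E'
from h import *
def plan(x,y,z,yawdeg,n):
    st=env.state(); p=np.array(st['eef_pos']); yaw=np.degrees(st['tcp_rot'][2])
    d=(yawdeg-yaw+180)%360-180; t=-d/n   # tool z turn per row
    A=sum(R.from_euler('xyz',[180,0,yaw+k*d/n],degrees=True).as_matrix() for k in range(n))
    s=np.linalg.solve(A,np.array([x,y,z])-p)
    print('now',p.round(1),'yaw',round(yaw,2),'opening',round(st['opening'],3),'t',round(st['t'],2),'| j6 goal',round(np.arctan2(y,x)+np.pi/2-np.radians(yaw+d),2))
    print(n,'rows: turn z',round(t,3),'shift m',(s/1000).round(5),'norm mm',round(np.linalg.norm(s),1))
if __name__=='__main__': plan(*map(float,sys.argv[1:5]),int(sys.argv[5]))
E
python3 plan.py 611 -222.9 300 -19.4 15
```

```text
now [ 268.4 -564.4  404.4] yaw 25.43 opening 1.001 t 0.2 | j6 goal 1.56
15 rows: turn z 2.989 shift m [ 0.02519 -0.02144  0.00696] norm mm 33.8
```

Request:
apply_moves:
  commands:
    - [0,0,2.99,0.0252,-0.0214,0.007,0.06]
    - [0,0,2.99,0.0252,-0.0214,0.007,0.06]
    - [0,0,2.99,0.0252,-0.0214,0.007,0.06]
    - [0,0,2.99,0.0252,-0.0214,0.007,0.06]
    - [0,0,2.99,0.0252,-0.0214,0.007,0.06]

```text
t: 0.62
eef_pos: [351.6, -420.5, 369.5]
tcp_rot: [-3.142, 0.0, 0.18]
ft_force: [0.2, -0.0, -0.2]
opening: 0.709
```

Request:
apply_moves:
  commands:
    - [0,0,2.99,0.0252,-0.0214,0.007,0.06]
    - [0,0,2.99,0.0252,-0.0214,0.007,0.06]
    - [0,0,2.99,0.0252,-0.0214,0.007,0.06]
    - [0,0,2.99,0.0252,-0.0214,0.007,0.06]
    - [0,0,2.99,0.0252,-0.0214,0.007,0.06]

```text
t: 1.03
eef_pos: [469.1, -304.3, 334.5]
tcp_rot: [3.142, 0.0, -0.081]
ft_force: [0.4, -0.7, 0.5]
opening: 0.632
```

Request:
apply_moves:
  commands:
    - [0,0,2.99,0.0252,-0.0214,0.007,0.06]
    - [0,0,2.99,0.0252,-0.0214,0.007,0.06]
    - [0,0,2.99,0.0252,-0.0214,0.007,0.06]
    - [0,0,2.99,0.0252,-0.0214,0.007,0.06]
    - [0,0,2.99,0.0252,-0.0214,0.007,0.06]

```text
t: 1.45
eef_pos: [612.5, -222.3, 299.3]
tcp_rot: [3.142, 0.0, -0.341]
ft_force: [0.0, -0.9, 0.7]
opening: 0.631
```

```bash
python3 - <<'E'
from meas import *
for i in range(3): optics.read_camera('top')
st=env.state(); c=optics.read_camera('wrist'); save(c,'w1.png'); print(st['eef_pos'],st['tcp_rot'],st['ft_force'])
H,S,V=cv2.split(cv2.cvtColor(c['color'],cv2.COLOR_RGB2HSV))
wood=((H>8)&(H<30)&(S>70)&(V>110)).astype(np.uint8)
rect(c,wood,(0,0,640,400),18,'spacer',st)
E
python3 plan.py 611 -222.9 194 -19.4 5
```

```text
[ 612.46034899 -222.27712056  298.54882752] [-3.14152226e+00  1.11943897e-03 -3.36579875e-01] [-0.53197337 -0.77707816  0.25303378]
spacer c 482.4 -237.9 size 309.0 34.8 long-axis deg 70.7
now [ 611.4 -223.   299. ] yaw -19.32 opening 0.631 t 1.65 | j6 goal 1.56
5 rows: turn z 0.017 shift m [-9.000e-05  1.000e-05  2.099e-02] norm mm 21.0
```

View pics/w1.png

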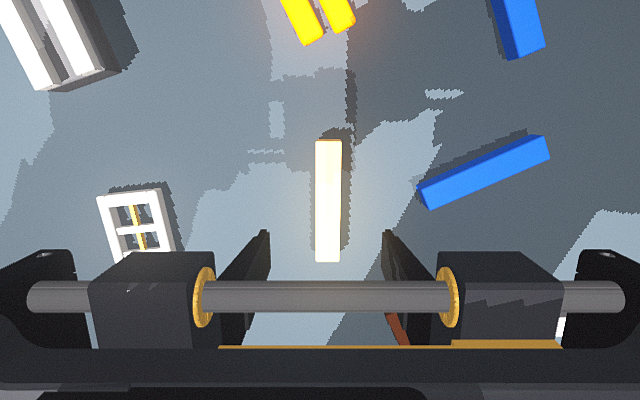

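The wrist view shows the pale spacer at columns 316–341 and rows 140–262, between the open fingers and square to them. The blue stick is clear of the fingers.

```bash
python3 - <<'E'
from h import *
st=env.state(); c=optics.read_camera('wrist')
P=[plane(c,u,v,18,st) for u,v in [(328.5,141),(327.5,262)]]
print(P,(P[0]+P[1])/2,np.linalg.norm(P[0]-P[1]))
E
```

```text
[array([ 656.81402898, -240.99468721,   18.        ]), array([ 562.78470367, -207.41199226,   18.        ])] [ 609.79936633 -224.20333973   18.        ] 99.84643919322991
```

Request:
apply_moves:
  commands:
    - [0,0,0,0,0,0.025,0.06]
    - [0,0,0,0,0,0.025,0.06]
    - [0,0,0,0,0,0.025,0.06]
    - [0,0,0,0,0,0.02,0.06]
    - [0,0,0,0,0,0.01,0.06]

```text
t: 2.12
eef_pos: [609.9, -224.3, 192.9]
tcp_rot: [-3.141, 0.003, -0.34]
ft_force: [-0.1, -0.4, -0.3]
opening: 0.63
```

Request:
apply_moves:
  commands:
    - [0,0,0,0,0,0,0.01]
    - [0,0,0,0,0,0,0.01]
    - [0,0,0,0,0,0,0.01]
    - [0,0,0,0,0,0,0.01]
    - [0,0,0,0,0,0,0.01]

```text
t: 2.53
eef_pos: [611.3, -223.7, 196.0]
tcp_rot: [3.141, -0.002, -0.339]
ft_force: [0.8, 0.5, 0.2]
opening: 0.339
```

Request:
apply_moves:
  commands:
    - [0,0,0,0,0,0,0.01]
    - [0,0,0,0,0,-0.01,0.01]
    - [0,0,0,0,0,-0.03,0.01]
    - [0,0,0,0,0,-0.035,0.01]
    - [0,0,0,0,0,-0.035,0.01]

```text
t: 2.95
eef_pos: [611.0, -223.5, 306.4]
tcp_rot: [-3.142, 0.001, -0.339]
ft_force: [0.0, -0.8, 0.1]
opening: 0.204
```

```bash
python3 plan.py 634.4 226.4 300 100.7 20
```

```text
now [ 611.  -223.5  306.4] yaw -19.42 opening 0.204 t 2.95 | j6 goal 0.16
20 rows: turn z -6.006 shift m [ 0.01773 -0.02067  0.00032] norm mm 27.2
```

The grip may have been late, so I'll check that the stick is held and level.

```bash
python3 - <<'E'
from h import *
c=optics.read_camera('wrist'); s=optics.read_camera('scene'); print(env.state()['opening'])
a=c['color']; b=s['color'][100:300,180:500]
im=np.vstack([a,cv2.resize(b,(320,200))[:, :].repeat(2,1)[:200]]) if 0 else np.hstack([cv2.resize(a,(400,250)),cv2.resize(b,(400,250))])
cv2.imwrite('pics/g1.png',im[:,:,::-1])
E
```

```text
0.20773645670708812
```

View pics/g1.png

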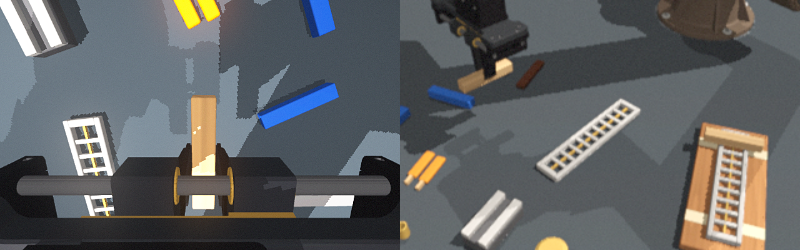

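```bash
python3 - <<'E'
from h import *
c=optics.read_camera('wrist'); H,S,V=cv2.split(cv2.cvtColor(c['color'],cv2.COLOR_RGB2HSV))
m=(H>8)&(H<30)&(S>50)&(V>110)
for r in range(148,345,8):
    x=np.where(m[r,260:400])[0]+260
    if len(x): print(r,x.min(),x.max(),len(x), c['color'][r,325].tolist())
st=env.state()
for z in (176,182,188):
    Z=st['eef_pos'][2]-z
    print(z,[(R.from_euler('xyz',st['tcp_rot']).inv().apply(plane(c,325,v,Z,st)-st['eef_pos'])).round(1) for v in (155,333)])
E
```

```text
156 306 345 40 [173, 128, 88]
164 306 345 40 [192, 151, 97]
172 306 345 40 [191, 147, 88]
180 306 345 40 [196, 146, 95]
188 306 345 40 [193, 142, 93]
196 306 345 40 [192, 144, 91]
204 306 345 40 [191, 141, 86]
212 306 345 40 [197, 150, 96]
220 306 344 39 [193, 148, 95]
228 306 344 39 [194, 145, 91]
236 307 344 38 [194, 145, 91]
244 307 344 38 [193, 139, 87]
252 307 344 36 [194, 142, 90]
260 307 344 37 [255, 249, 182]
268 282 369 42 [255, 249, 183]
276 280 371 34 [255, 255, 219]
284 279 372 12 [79, 70, 61]
292 278 372 9 [95, 85, 80]
300 278 373 10 [96, 92, 86]
308 278 373 11 [97, 88, 81]
316 278 372 17 [255, 255, 227]
324 280 372 13 [255, 255, 221]
340 366 399 34 [117, 128, 137]
176 [array([ 52.1,  -0.7, 176.3]), array([-41.8,  -0.7, 175.8])]
182 [array([ 51.3,  -0.7, 182.3]), array([-46.2,  -0.7, 181.7])]
188 [array([ 50.5,  -0.7, 188.3]), array([-50.6,  -0.7, 187.7])]
```

The stick is held and level, but only by the pad tips: its top is about 187 mm ahead of the TCP instead of 176. I'll set it down and grip it again lower.

Request:
apply_moves:
  commands:
    - [0,0,0,0,0,0.03,0.01]
    - [0,0,0,0,0,0.03,0.01]
    - [0,0,0,0,0,0.025,0.01]
    - [0,0,0,0,0,0.013,0.01]
    - [0,0,0,0,0,0.002,0.01]

```text
t: 3.52
eef_pos: [610.7, -223.5, 202.0]
tcp_rot: [-3.141, 0.004, -0.339]
ft_force: [0.0, -0.3, 0.2]
opening: 0.206
```

Request:
apply_moves:
  commands:
    - [0,0,0,0,0,0,0.035]
    - [0,0,0,0,0,0,0.035]
    - [0,0,0,0,0,0,0.035]
    - [0,0,0,0,0,0.006,0.035]
    - [0,0,0,0,0,0.006,0.035]

```text
t: 3.93
eef_pos: [611.3, -223.7, 193.5]
tcp_rot: [3.141, -0.002, -0.339]
ft_force: [0.4, -0.0, 0.0]
opening: 0.367
```

Request:
apply_moves:
  commands:
    - [0,0,0,0,0,0,0.01]
    - [0,0,0,0,0,0,0.01]
    - [0,0,0,0,0,0,0.01]
    - [0,0,0,0,0,0,0.01]
    - [0,0,0,0,0,0,0.01]

```text
t: 4.35
eef_pos: [611.2, -223.6, 192.8]
tcp_rot: [3.142, -0.0, -0.339]
ft_force: [0.4, 0.2, -0.5]
opening: 0.209
```

Request:
apply_moves:
  commands:
    - [0,0,0,0,0,0,0.01]
    - [0,0,0,0,0,0,0.01]
    - [0,0,0,0,0,0,0.01]
    - [0,0,0,0,0,-0.015,0.01]
    - [0,0,0,0,0,-0.025,0.01]

```text
t: 4.77
eef_pos: [610.7, -223.4, 230.9]
tcp_rot: [-3.141, 0.004, -0.339]
ft_force: [-0.1, -0.2, -0.9]
opening: 0.211
```

```bash
python3 plan.py 634.4 226.4 300 100.7 20
```

```text
now [ 610.7 -223.4  230.9] yaw -19.43 opening 0.211 t 4.77 | j6 goal 0.16
20 rows: turn z -6.006 shift m [ 0.01774 -0.02066 -0.00346] norm mm 27.5
```

Request:
apply_moves:
  commands:
    - [0,0,0,0,0,-0.035,0.01]
    - [0,0,0,0,0,-0.035,0.01]
    - [0,0,0,0,0,-0.03,0.01]
    - [0,0,-3,0.01,-0.01,0,0.01]
    - [0,0,-5,0.016,-0.018,0,0.01]

```text
t: 5.18
eef_pos: [643.8, -205.7, 335.6]
tcp_rot: [3.14, -0.004, -0.2]
ft_force: [0.3, -0.4, -1.1]
opening: 0.208
```

```bash
python3 plan.py 634.4 226.4 300 100.7 19
```

```text
now [ 643.8 -205.7  335.6] yaw -11.43 opening 0.208 t 5.18 | j6 goal 0.16
19 rows: turn z -5.902 shift m [ 0.01739 -0.02041  0.00188] norm mm 26.9
```

Request:
apply_moves:
  commands:
    - [0,0,-5.9,0.0174,-0.0204,0,0.01]
    - [0,0,-5.9,0.0174,-0.0204,0,0.01]
    - [0,0,-5.9,0.0174,-0.0204,0,0.01]
    - [0,0,-5.9,0.0174,-0.0204,0,0.01]
    - [0,0,-5.9,0.0174,-0.0204,0,0.01]

```text
t: 5.6
eef_pos: [730.6, -102.4, 332.5]
tcp_rot: [3.141, 0.0, 0.32]
ft_force: [0.1, 0.1, -0.1]
opening: 0.209
```

Request:
apply_moves:
  commands:
    - [0,0,-5.9,0.0174,-0.0204,0,0.01]
    - [0,0,-5.9,0.0174,-0.0204,0,0.01]
    - [0,0,-5.9,0.0174,-0.0204,0,0.01]
    - [0,0,-5.9,0.0174,-0.0204,0,0.01]
    - [0,0,-5.9,0.0174,-0.0204,0,0.01]

```text
t: 6.02
eef_pos: [754.4, 28.4, 332.4]
tcp_rot: [-3.142, 0.0, 0.835]
ft_force: [-0.1, -0.8, -0.5]
opening: 0.208
```

Request:
apply_moves:
  commands:
    - [0,0,-5.9,0.0174,-0.0204,0,0.01]
    - [0,0,-5.9,0.0174,-0.0204,0,0.01]
    - [0,0,-5.9,0.0174,-0.0204,0,0.01]
    - [0,0,-5.9,0.0174,-0.0204,0,0.01]
    - [0,0,-5.9,0.0174,-0.0204,0,0.01]

```text
t: 6.43
eef_pos: [710.7, 153.9, 332.5]
tcp_rot: [-3.142, 0.0, 1.351]
ft_force: [0.3, 0.4, 0.3]
opening: 0.209
```

Request:
apply_moves:
  commands:
    - [0,0,-5.9,0.0174,-0.0204,0,0.01]
    - [0,0,-5.9,0.0174,-0.0204,0,0.01]
    - [0,0,-5.9,0.0174,-0.0204,0.01,0.01]
    - [0,0,-5.9,0.0174,-0.0204,0.025,0.01]
    - [0,0,0,0,0,0,0.01]

```text
t: 6.85
eef_pos: [631.4, 229.8, 294.1]
tcp_rot: [-3.135, 0.0, 1.766]
ft_force: [-1.0, -0.3, -1.1]
opening: 0.207
```

```bash
python3 plan.py 634.4 226.4 240 100.7 5; python3 - <<'E'
from h import *
st=env.state(); c=optics.read_camera('wrist'); save(c,'w2.png')
# expected pixels of board marks: print the ray map inverse for rack points at x=85,y=+-50 z=15 and grille end x=120
a=np.radians(10.7); T=np.array(c['T_tool_cam']); Rw=R.from_euler('xyz',st['tcp_rot']).as_matrix()
for x,y,z in [(85,50,15),(85,-50,15),(120,25,27),(120,-25,27),(140,60,15),(140,-60,15)]:
    p=np.array([550.9+x*np.cos(a)-y*np.sin(a),210.6+x*np.sin(a)+y*np.cos(a),z])
    q=T[:3,:3].T@(Rw.T@(p-st['eef_pos'])-T[:3,3]); print((x,y,z),round(c['cx']+c['fx']*q[0]/-q[2]),round(c['cy']-c['fy']*q[1]/-q[2]))
E
```

```text
now [631.4 229.8 294.1] yaw 101.19 opening 0.207 t 6.85 | j6 goal 0.16
5 rows: turn z 0.098 shift m [-0.00079  0.00047  0.01083] norm mm 10.9
(85, 50, 15) 332 147
(85, -50, 15) 331 268
(120, 25, 27) 379 184
(120, -25, 27) 376 246
(140, 60, 15) 406 135
(140, -60, 15) 396 280
```

View pics/w2.png

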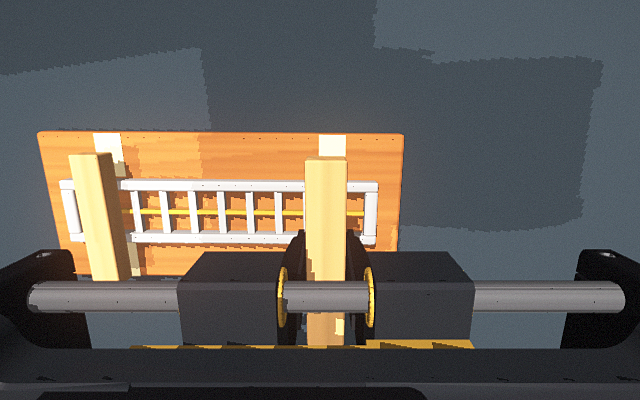

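The wrist view shows the bare mark at (332,145) and the board corner at (404,134), within about 2 px of the positions predicted from the rack pose. Now I'll correct and lower.

Request:
apply_moves:
  commands:
    - [0,0,0.5,-0.004,0.0024,0.02,0.01]
    - [0,0,0,0,0,0.02,0.01]
    - [0,0,0,0,0,0.01,0.01]
    - [0,0,0,0,0,0,0.01]
    - [0,0,0,0,0,0,0.01]

```text
t: 7.32
eef_pos: [638.9, 223.5, 247.9]
tcp_rot: [-3.141, 0.0, 1.747]
ft_force: [-0.4, -1.0, -0.3]
opening: 0.209
```

```bash
python3 plan.py 634.4 226.4 221 100.7 1
```

```text
now [638.9 223.5 247.9] yaw 100.11 opening 0.209 t 7.32 | j6 goal 0.16
1 rows: turn z -0.589 shift m [ 0.00367 -0.00388  0.02692] norm mm 27.4
```

Request:
apply_moves:
  commands:
    - [0,0,-0.6,0.0037,-0.0039,0.01,0.01]
    - [0,0,0,0,0,0.008,0.01]
    - [0,0,0,0,0,0.006,0.01]
    - [0,0,0,0,0,0.003,0.01]
    - [0,0,0,0,0,0,0.01]

```text
t: 7.73
eef_pos: [633.8, 226.8, 220.2]
tcp_rot: [-3.141, 0.0, 1.759]
ft_force: [0.0, -0.0, 0.1]
opening: 0.208
```

Request:
apply_moves:
  commands:
    - [0,0,0,0,0,0,0.01]
    - [0,0,0,0,0,0,0.01]
    - [0,0,0,0,0,0,0.045]
    - [0,0,0,0,0,0,0.045]
    - [0,0,0,0,0,0,0.045]

```text
t: 8.15
eef_pos: [633.8, 226.7, 220.9]
tcp_rot: [3.141, 0.0, 1.759]
ft_force: [0.2, -1.0, 0.3]
opening: 0.362
```

Request:
apply_moves:
  commands:
    - [0,0,0,0,0,0,0.045]
    - [0,0,0,0,0,0,0.045]
    - [0,0,0,0,0,-0.02,0.045]
    - [0,0,0,0,0,-0.04,0.045]
    - [0,0,0,0,0,-0.04,0.045]

```text
t: 8.57
eef_pos: [633.6, 226.7, 320.6]
tcp_rot: [-3.138, 0.0, 1.759]
ft_force: [0.2, 0.1, -0.0]
opening: 0.474
```

```bash
python3 plan.py 555.6 -43.4 300 -13.2 20
```

```text
now [633.6 226.7 320.6] yaw 100.77 opening 0.474 t 8.57 | j6 goal 1.72
20 rows: turn z 5.699 shift m [-0.01482  0.00763  0.00103] norm mm 16.7
```

Request:
apply_moves:
  commands:
    - [0,0,5.7,-0.0148,0.0076,0.001,0.075]
    - [0,0,5.7,-0.0148,0.0076,0.001,0.075]
    - [0,0,5.7,-0.0148,0.0076,0.001,0.075]
    - [0,0,5.7,-0.0148,0.0076,0.001,0.075]
    - [0,0,5.7,-0.0148,0.0076,0.001,0.075]

```text
t: 8.98
eef_pos: [671.0, 152.5, 315.8]
tcp_rot: [3.141, -0.0, 1.257]
ft_force: [0.8, 0.1, -0.5]
opening: 0.76
```

Request:
apply_moves:
  commands:
    - [0,0,5.7,-0.0148,0.0076,0.001,0.075]
    - [0,0,5.7,-0.0148,0.0076,0.001,0.075]
    - [0,0,5.7,-0.0148,0.0076,0.001,0.075]
    - [0,0,5.7,-0.0148,0.0076,0.001,0.075]
    - [0,0,5.7,-0.0148,0.0076,0.001,0.075]

```text
t: 9.4
eef_pos: [667.9, 69.9, 310.6]
tcp_rot: [3.141, -0.0, 0.759]
ft_force: [1.0, 1.1, 0.2]
opening: 0.786
```

Request:
apply_moves:
  commands:
    - [0,0,5.7,-0.0148,0.0076,0.001,0.075]
    - [0,0,5.7,-0.0148,0.0076,0.001,0.075]
    - [0,0,5.7,-0.0148,0.0076,0.001,0.075]
    - [0,0,5.7,-0.0148,0.0076,0.001,0.075]
    - [0,0,5.7,-0.0148,0.0076,0.001,0.075]

```text
t: 9.82
eef_pos: [625.7, -1.0, 305.7]
tcp_rot: [3.141, -0.0, 0.261]
ft_force: [-0.0, 0.2, 0.7]
opening: 0.789
```

Request:
apply_moves:
  commands:
    - [0,0,5.7,-0.0148,0.0076,0.001,0.075]
    - [0,0,5.7,-0.0148,0.0076,0.001,0.075]
    - [0,0,5.7,-0.0148,0.0076,0.001,0.075]
    - [0,0,5.7,-0.0148,0.0076,0.001,0.075]
    - [0,0,5.7,-0.0148,0.0076,0.001,0.075]

```text
t: 10.23
eef_pos: [554.9, -43.3, 300.8]
tcp_rot: [3.141, -0.0, -0.236]
ft_force: [0.2, -0.8, 0.5]
opening: 0.788
```

```bash
python3 - <<'E'
from meas import *
for i in range(3): c=optics.read_camera('top')
save(c,'top1.png',1.25)
H,S,V=cv2.split(cv2.cvtColor(c['color'],cv2.COLOR_RGB2HSV))
st=env.state(); w=optics.read_camera('wrist')
T=np.array(w['T_tool_cam']); Rw=R.from_euler('xyz',st['tcp_rot']).as_matrix()
a=np.radians(-13.2)
for x,y,z in [(120,25,12),(120,-25,12),(0,25,12),(0,-25,12)]:
    p=np.array([555.6+x*np.cos(a)-y*np.sin(a),-43.4+x*np.sin(a)+y*np.cos(a),z])
    q=T[:3,:3].T@(Rw.T@(p-st['eef_pos'])-T[:3,3]); u,v=round(w['cx']+w['fx']*q[0]/-q[2]),round(w['cy']-w['fy']*q[1]/-q[2]); print((x,y),u,v); cv2.circle(w['color'],(u,v),3,(255,0,0),-1)
save(w,'w3.png')
cv2.imwrite('pics/c3.png',np.vstack([cv2.resize(w['color'],(480,300)),cv2.resize(c['color'][130:300,120:392],(480,300))])[:,:,::-1])
E
python3 plan.py 555.6 -43.4 194 -13.2 5
```

```text
(120, 25) 292 41
(120, -25) 361 41
(0, 25) 296 200
(0, -25) 357 200
now [555.9 -42.8 301.1] yaw -13.09 opening 0.79 t 10.43 | j6 goal 1.72
5 rows: turn z 0.021 shift m [-4.000e-05  1.300e-04  2.142e-02] norm mm 21.4
```

View pics/c3.png

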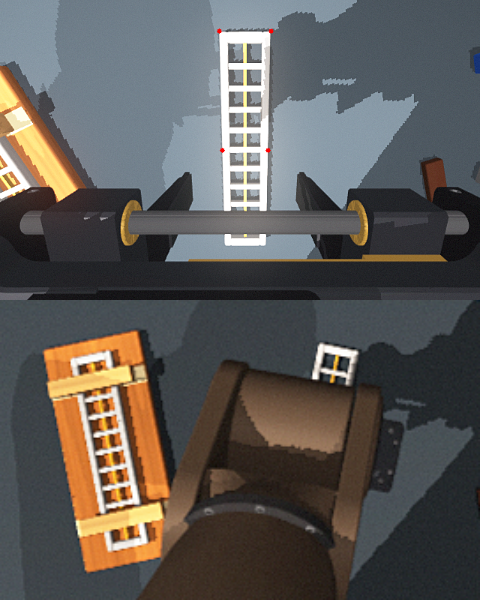

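The predicted points fall on the edges of the loose grille, which is centred between the jaws. The top view shows the spacer lying across the bare marks. Now I'll grip the grille.

Request:
apply_moves:
  commands:
    - [0,0,0,0,0,0.025,0.075]
    - [0,0,0,0,0,0.03,0.075]
    - [0,0,0,0,0,0.028,0.075]
    - [0,0,0,0,0,0.018,0.075]
    - [0,0,0,0,0,0.007,0.075]

```text
t: 10.85
eef_pos: [555.9, -42.3, 190.2]
tcp_rot: [3.141, 0.003, -0.228]
ft_force: [-6.7, 1.8, 81.3]
opening: 0.793
```

Request:
apply_moves:
  commands:
    - [0,0,0,0,0,0,0.04]
    - [0,0,0,0,0,0,0.04]
    - [0,0,0,0,0,0,0.04]
    - [0,0,0,0,0,0,0.04]
    - [0,0,0,0,0,0,0.04]

```text
t: 11.27
eef_pos: [555.8, -42.7, 193.3]
tcp_rot: [3.142, -0.001, -0.23]
ft_force: [0.1, 0.5, 0.9]
opening: 0.522
```

Request:
apply_moves:
  commands:
    - [0,0,0,0,0,0,0.04]
    - [0,0,0,0,0,0,0.04]
    - [0,0,0,0,0,0,0.04]
    - [0,0,0,0,0,0,0.04]
    - [0,0,0,0,0,0,0.04]

```text
t: 11.68
eef_pos: [555.8, -42.7, 193.3]
tcp_rot: [-3.142, -0.002, -0.231]
ft_force: [1.2, -0.0, 5.4]
opening: 0.52
```

Request:
apply_moves:
  commands:
    - [0,0,0,0,0,-0.01,0.04]
    - [0,0,0,0,0,-0.02,0.04]
    - [0,0,0,0,0,-0.03,0.04]
    - [0,0,0,0,0,-0.03,0.04]
    - [0,0,0,0,0,-0.03,0.04]

```text
t: 12.1
eef_pos: [555.1, -42.7, 314.2]
tcp_rot: [3.141, 0.001, -0.231]
ft_force: [-0.1, -0.5, -2.7]
opening: 0.525
```

```bash
python3 plan.py 550.9 210.6 310 10.7 15
```

```text
now [555.1 -42.7 314.2] yaw -13.23 opening 0.525 t 12.1 | j6 goal 1.75
15 rows: turn z -1.595 shift m [-0.00089 -0.01699  0.00028] norm mm 17.0
```

The fast descent overshot and the fingertips tapped the counter, with a momentary 81 N against the 120 N limit. I'll slow the last millimetres from here. The grille is held.

Request:
apply_moves:
  commands:
    - [0,0,-1.6,-0.0009,-0.017,0.0,0.04]
    - [0,0,-1.6,-0.0009,-0.017,0.0,0.04]
    - [0,0,-1.6,-0.0009,-0.017,0.0,0.04]
    - [0,0,-1.6,-0.0009,-0.017,0.0,0.04]
    - [0,0,-1.6,-0.0009,-0.017,0.0,0.04]

```text
t: 12.52
eef_pos: [565.6, 42.4, 313.1]
tcp_rot: [3.141, 0.001, -0.09]
ft_force: [0.1, 0.7, -2.0]
opening: 0.523
```

Request:
apply_moves:
  commands:
    - [0,0,-1.6,-0.0009,-0.017,0.0,0.04]
    - [0,0,-1.6,-0.0009,-0.017,0.0,0.04]
    - [0,0,-1.6,-0.0009,-0.017,0.0,0.04]
    - [0,0,-1.6,-0.0009,-0.017,0.0,0.04]
    - [0,0,-1.6,-0.0009,-0.017,0.0,0.04]

```text
t: 12.93
eef_pos: [564.1, 127.5, 313.0]
tcp_rot: [3.141, 0.001, 0.05]
ft_force: [-0.7, 0.3, -1.8]
opening: 0.521
```

Request:
apply_moves:
  commands:
    - [0,0,-1.6,-0.0009,-0.017,0.0,0.04]
    - [0,0,-1.6,-0.0009,-0.017,0.0,0.04]
    - [0,0,-1.6,-0.0009,-0.017,0.0,0.04]
    - [0,0,-1.6,-0.0009,-0.017,0.0,0.04]
    - [0,0,-1.6,-0.0009,-0.017,0.0,0.04]

```text
t: 13.35
eef_pos: [550.6, 211.4, 312.9]
tcp_rot: [3.141, 0.001, 0.189]
ft_force: [0.6, -0.7, -1.7]
opening: 0.521
```

Request:
apply_moves:
  commands:
    - [0,0,0,0,0,0.02,0.04]
    - [0,0,0,0,0,0.015,0.04]
    - [0,0,0,0,0,0.01,0.04]
    - [0,0,0,0,0,0,0.04]
    - [0,0,0,0,0,0,0.04]

```text
t: 13.77
eef_pos: [551.1, 210.5, 267.7]
tcp_rot: [3.141, 0.001, 0.188]
ft_force: [0.9, -0.2, -2.4]
opening: 0.523
```

```bash
python3 - <<'E'
from h import *
st=env.state(); w=optics.read_camera('wrist'); s=optics.read_camera('scene')
a=np.radians(10.7); T=np.array(w['T_tool_cam']); Rw=R.from_euler('xyz',st['tcp_rot']).as_matrix()
for x,y,dz in [(120,25,12),(120,-25,12),(-120,25,12),(-120,-25,12)]:
    p=np.array([x,-y,193.3-dz])
    q=T[:3,:3].T@(p-T[:3,3]); u,v=round(w['cx']+w['fx']*q[0]/-q[2]),round(w['cy']-w['fy']*q[1]/-q[2]); print((x,y),u,v); cv2.circle(w['color'],(u,v),3,(255,0,0),-1)
cv2.imwrite('pics/c4.png',np.hstack([cv2.resize(w['color'],(400,250)),cv2.resize(s['color'][100:350,300:640],(400,294))[:250]])[:,:,::-1])
E
python3 plan.py 550.9 210.6 239.5 10.7 1
```

```text
(120, 25) 268 -7
(120, -25) 387 -7
(-120, 25) 285 440
(-120, -25) 368 439
now [551.4 210.6 268.5] yaw 10.75 opening 0.523 t 13.87 | j6 goal 1.75
1 rows: turn z 0.054 shift m [-0.00045 -0.00012  0.02903] norm mm 29.0
```

View pics/c4.png

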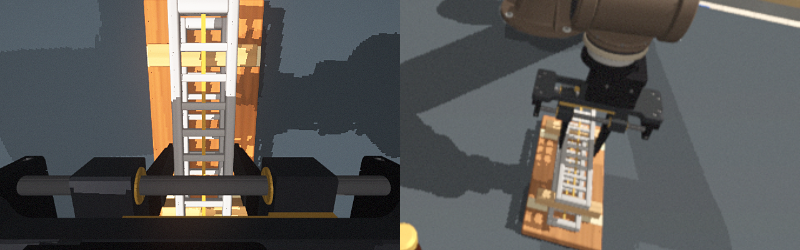

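The grille is held in line above the board, with the placed spacer visible across it at about (205,55). Lowering slowly.

Request:
apply_moves:
  commands:
    - [0,0,0,-0.0004,0,0.01,0.04]
    - [0,0,0,0,0,0.008,0.04]
    - [0,0,0,0,0,0.005,0.04]
    - [0,0,0,0,0,0.003,0.04]
    - [0,0,0,0,0,0.001,0.04]

```text
t: 14.28
eef_pos: [550.6, 210.6, 239.9]
tcp_rot: [3.141, 0.001, 0.188]
ft_force: [-0.6, -0.7, -3.2]
opening: 0.52
```

Request:
apply_moves:
  commands:
    - [0,0,0,0,0,0.001,0.04]
    - [0,0,0,0,0,0.001,0.04]
    - [0,0,0,0,0,0,0.04]
    - [0,0,0,0,0,0,0.04]
    - [0,0,0,0,0,0,0.04]

```text
t: 14.7
eef_pos: [550.7, 210.7, 238.9]
tcp_rot: [3.142, -0.0, 0.188]
ft_force: [-0.1, 0.1, -3.5]
opening: 0.52
```

Request:
apply_moves:
  commands:
    - [0,0,0,0,0,0.0005,0.04]
    - [0,0,0,0,0,0.0005,0.04]
    - [0,0,0,0,0,0,0.04]
    - [0,0,0,0,0,0,0.04]
    - [0,0,0,0,0,0,0.04]

```text
t: 15.12
eef_pos: [550.7, 210.7, 238.3]
tcp_rot: [3.142, -0.001, 0.188]
ft_force: [-2.0, -0.3, 5.6]
opening: 0.524
```

Contact is at the expected height: TCP 238.3, with the force turning positive. Releasing.

Request:
apply_moves:
  commands:
    - [0,0,0,0,0,0,0.075]
    - [0,0,0,0,0,0,0.075]
    - [0,0,0,0,0,0,0.075]
    - [0,0,0,0,0,0,0.075]
    - [0,0,0,0,0,0,0.075]

```text
t: 15.53
eef_pos: [550.7, 210.7, 237.6]
tcp_rot: [3.142, 0.0, 0.188]
ft_force: [0.1, 0.2, 0.3]
opening: 0.773
```

Request:
apply_moves:
  commands:
    - [0,0,0,0,0,0,0.075]
    - [0,0,0,0,0,-0.01,0.075]
    - [0,0,0,0,0,-0.03,0.075]
    - [0,0,0,0,0,-0.035,0.075]
    - [0,0,0,0,0,-0.035,0.075]

```text
t: 15.95
eef_pos: [550.5, 210.6, 349.4]
tcp_rot: [3.141, 0.001, 0.188]
ft_force: [0.9, 0.8, 0.9]
opening: 0.788
```

Request:
apply_moves:
  commands:
    - [0,0,0,0,0.03,-0.01,0.075]
    - [0,0,0,0,0.04,0,0.075]
    - [0,0,0,0,0.04,0,0.075]
    - [0,0,0,0,0.04,0,0.075]
    - [0,0,0,0,0.04,0,0.075]

```text
t: 16.37
eef_pos: [586.1, 22.3, 358.8]
tcp_rot: [3.141, -0.001, 0.189]
ft_force: [0.4, 0.2, -0.1]
opening: 0.788
```

Request:
apply_moves:
  commands:
    - [0,0,0,0,0.04,0,0.075]
    - [0,0,0,0,0.03,0,0.075]
    - [0,0,0,0,0.01,0,0.075]
    - [0,0,0,0,0,0,0.075]
    - [0,0,0,0,0,0,0.075]

```text
t: 16.78
eef_pos: [601.0, -54.3, 358.0]
tcp_rot: [-3.141, 0.0, 0.187]
ft_force: [-0.1, 0.0, -0.1]
opening: 0.787
```

```bash
python3 - <<'E'
from meas import *
c=optics.read_camera('top'); s=optics.read_camera('scene'); H,S,V=cv2.split(cv2.cvtColor(c['color'],cv2.COLOR_RGB2HSV))
wh=((S<60)&(V>120)).astype(np.uint8)
rect(c,wh,(150,140,215,285),57,'upper grille')
k=c['color'][140:290,135:235].copy()
cv2.imwrite('pics/c5.png',np.hstack([cv2.resize(k,(400,600)),cv2.resize(s['color'][170:330,380:490],(400,600))])[:,:,::-1])
E
```

```text
upper grille c 551.1 206.6 size 238.4 58.6 long-axis deg 10.8
```

View pics/c5.png

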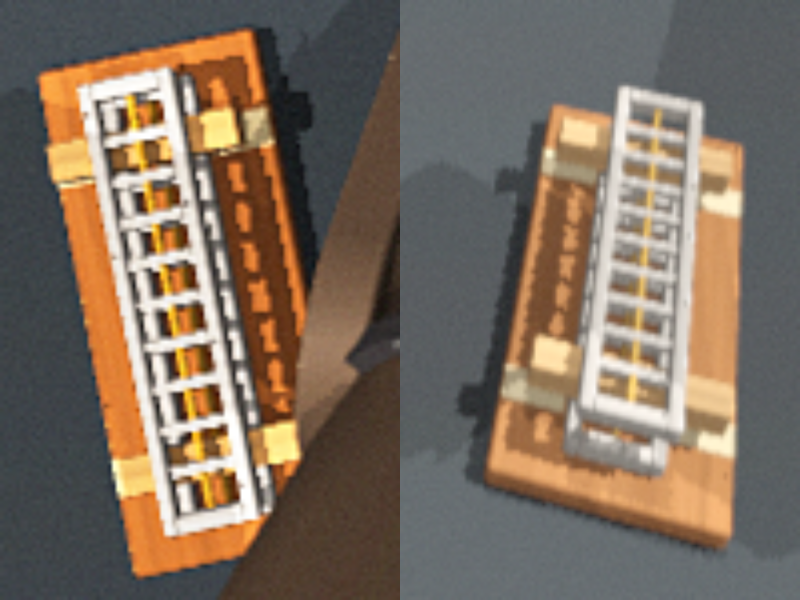

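The grille lies on both spacers in line with the lower one. Its length at z = 57 mm reads 238 mm, as it should, and both spacers are on their marks. The 58 mm width includes a sliver of the lower grille, which accounts for the 4 mm offset in y.

```bash
python3 -c "
from h import *
print(env.state()['ft_force'],env.job_done())"
```

```text
the job is handed in; nothing more can be done
[ 0.41277713 -0.37588461 -0.15215737] None
```

The stack is built and handed in at about 17 s of the 58 s allowed. The pale spacer lies across the bare marks and the loose grille rests on both spacers, let go, with the gripper moved well clear.

**Last checks:**
- **Upper grille:** its centre reads about (551, 207–211) mm and its axis 10.8°, against the board's (551, 211) and 10.7°. Its 238 mm length at the stacked height fits the real 240 mm, and it touched down at the expected height.
- **Spacers:** both appear on their marks in the last top and scene views. I checked them by eye in those pictures and did not measure them numerically.
- **Robot:** the force reading before handing in was near zero.

**What went wrong or disagreed:**
- **First grip on the spacer:** the fingers closed late and held it only by the pad tips, so I set it down and gripped it again lower.
- **Descent to the grille:** it overshot by a few millimetres and briefly read 81 N at the wrist, under the 120 N limit. I lowered more slowly after that.
- **Final grille width:** it measured 58.6 mm instead of 50 mm, most likely because the mask took in a sliver of the lower grille. That would also explain the 4 mm sideways difference.

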